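# Transfer the laid-out sockets to the carrying tray in order

## Robot

A 6-joint arm with a two-finger parallel gripper is mounted at the origin on the work surface. World frame = base frame: x ahead of the robot, y to its left, z up, the work surface at z = 0. Lengths are in m, angles in degrees, forces in N, time in s.
With the tool pointing down it reaches from about 0.25 to 0.725 m from the base axis. Payload 9.7 kg.
Tool frame: the origin (TCP) lies midway between the tips of the shut fingers; the grasp point (between the pads) lies bot.grasp_offset behind it (bot.grasp_offset is the distance from the TCP to the grasp point, in m); x points along the fingers, y is the direction in which the jaws open and shut, and the axes are right-handed (so a half turn about x gives the same grasp; the last joint's range is limited). The gripper opens to 85 mm and grips with 20 to 120 N. Pads are 22 mm wide; open, the fingers measure 114 mm over their backs; the gripper's body (76 mm by 85 mm) begins 54 mm behind the grasp point. The pads swing forward as they close: fully open they stand 13 mm farther back than shut.
Start: joints at [-64.286, 4.979, 10.078, 95.1, 0, 90], TCP at [0.239, -0.496, 0.231] pointing down, gripper open.
Joint ranges: [-179.16, 179.16], [-48.56, 103.87], [-65.8, 70.77], [-126.05, 130.52], [-82.76, 87.17], [-180, 180]. Speed limits (degrees/s): [127.2, 127.2, 147.25, 180, 180, 180].

## Interface

Orientations are given as [roll, pitch, yaw] about the fixed x, y, z axes, in that order (R = Rz(yaw) Ry(pitch) Rx(roll)).
In Python, from workcell import status, camera, bot gives the robot as it stands.
- The arm moves only by the shell command python3 -m jog 'ROWS' [OPENING] [FORCE]. ROWS is text: rows parted by semicolons, each of 4 numbers parted by spaces: the shift along the tool's x, y, z in mm, then the turn about the tool's x in degrees. A call has exactly 8 rows; each row is the pose to reach, as a shift and turn from the pose commanded when the call began, along the tool's axes at that moment; what a row does not reach only later rows make up. A row lasts 1/8 s, in which the tool goes at most 62.5 mm and 10.7 degrees, less where a joint would pass 70% of its speed; a pose out of reach is approached as far as the arm can. A call with a gripper value outside its range is refused whole. OPENING is the opening, from 0 (shut) to 1 (fully open), set as the call begins (- or left out, the last holds). The fingers move at their own pace and stop on an object; FORCE is the grip in N (left out, the last holds). Time passes only in rows, so rows that repeat a pose let the fingers close, or fill a call up. It gives the time, the measured TCP pose, the force and the opening at its end, in the units of the state.
- status.get_obs(): the state, without advancing time (a new reading comes with each control period).
- camera(name): name is "side" or "top" or "wrist"; returns a dict with "color" (400x640x3 uint8, red, green, blue), "vfov" (degrees; the focal length in pixels is half the picture's height over the tangent of half this angle, whatever the lens; pixels are square), "cx", "cy" (the principal point, pixels), "D" ([k1, k2, p1, p2, k3] as OpenCV has them; the pictures are not rectified), "rvec" (rotation vector, rad) and "tvec" (3), from world to camera coordinates, as OpenCV has them. Camera axes: x right, y down, z forward; pixel columns grow to the right and rows downward; lengths in m; the calibration is good to about 2 mm. A picture is of the moment at which its call begins. There is no depth.
- bot.job_done(): hands the job in, once; it reports no verdict.
The state is a dict: "time": time; "q": joint angles; "qd": joint speeds; "joint_efforts": joint torques, N m; "ee_pos": TCP position; "tcp_rot": TCP orientation; "wrist_force": force on the tool from outside, world axes, zero at the start; "torque": the same for the moment, N m; "opening": finger opening in m.
Only numpy, scipy, OpenCV 4.12 (cv2) and the standard library are available. Lean on these libraries where they do the work, as an engineer would, in place of code of your own. Each camera call takes 0.05 s, during which the arm holds its last target. There are 200 camera calls.

## Task

The four sockets in the grey bench rack are laid out in the order they will be used, counting from the rack's loop handle. Move all four into the empty blue carrying tray, one upright on the floor of each compartment, in the same order counting from the tray's own loop handle: the socket nearest the rack's handle goes into the compartment nearest the tray's handle, and so on to the far end. Do not let any socket tip over on the way.

Things in the scene. Friction and masses are not known exactly. Their poses are not given: they have to be found in the camera images.
- socket_wide: Short wide plain cylinder: diameter 34, height 46, dark hexagonal mouth on top. Steel wrench socket, round, upright; origin at the centre of its underside, z up, yaw meaningless; about 0.2 kg. Sizes in mm. At the start it stands in the cup cup_wide, within 5 mm of the cup's centre.
- socket_deep: Tall slim plain cylinder: diameter 26, height 70, thin dark band 18 above its foot, dark hexagonal mouth on top. Steel wrench socket, round, upright; origin at the centre of its underside, z up, yaw meaningless; about 0.2 kg. Sizes in mm. At the start it stands in the cup cup_deep, within 5 mm of the cup's centre.
- socket_stepped: Stepped: slim lower part of diameter 26 up to 20 above the foot, flaring to a straight head of diameter 32 from 24 to 58 (its top), dark hexagonal mouth on top. Steel wrench socket, round, upright; origin at the centre of its underside, z up, yaw meaningless; about 0.2 kg. Sizes in mm. At the start it stands in the cup cup_stepped, within 5 mm of the cup's centre.
- socket_bit: Bit socket: straight round body of diameter 30 and height 44, from whose top a dark hexagonal bit, 14 across, rises to 64 above the foot. Steel wrench socket, round, upright; origin at the centre of its underside, z up, yaw meaningless; about 0.2 kg. Sizes in mm. At the start it stands in the cup cup_bit, within 5 mm of the cup's centre.
- cup_wide: Fixed square black plastic cup, 56 x 56 mm outside, 12 high, walls and floor 3 thick, in which socket_wide stands at the start; origin at the centre of its underside, x and y along its sides and parallel to the rack's. The four cups look alike and stand in the rack in any order, 58 mm apart.
- cup_deep: Fixed square black plastic cup, 56 x 56 mm outside, 12 high, walls and floor 3 thick, in which socket_deep stands at the start; origin at the centre of its underside, x and y along its sides and parallel to the rack's. The four cups look alike and stand in the rack in any order, 58 mm apart.
- cup_stepped: Fixed square black plastic cup, 56 x 56 mm outside, 12 high, walls and floor 3 thick, in which socket_stepped stands at the start; origin at the centre of its underside, x and y along its sides and parallel to the rack's. The four cups look alike and stand in the rack in any order, 58 mm apart.
- cup_bit: Fixed square black plastic cup, 56 x 56 mm outside, 12 high, walls and floor 3 thick, in which socket_bit stands at the start; origin at the centre of its underside, x and y along its sides and parallel to the rack's. The four cups look alike and stand in the rack in any order, 58 mm apart.
- rack: Fixed grey bench rack: plate 67 x 244 x 4 mm with 9 mm high edge strips, carrying the four cups in a row. Origin: centre of underside; y along the row towards the end with the loop handle (y = +118 to +158 mm, up to 21 mm high), x across. Cup centres at x = 0, y = -87, -29, +29, +87 mm, undersides at z = 4, so the sockets' feet are at z = 7.
- tray: Fixed blue carrying tray, empty at first: 62 x 240 mm, 14 high, walls and floor 4 thick, dividers to 14, four open 54 x 54 mm compartments in a row. Origin: centre of underside; y along the row towards the end with the loop handle (y = +118 to +158 mm, up to 21 mm high), x across. Compartment centres at x = 0, y = -87, -29, +29, +87 mm, floor at z = 4.
Not all that is in view belongs to the job. Leave any red, white or yellow look-alike of the cup_stepped alone.

How it is judged:
By the outcome, as a careful person would: the job done as asked, in the order asked, and still so for the second after the job is handed in, with the robot touching nothing.
It also fails if it takes over 93 s, if anything falls off the work surface, if the arm or the gripper's body presses on something with over 40 N, if the wrist force passes 120 N, or if a joint passes its speed limit or range.

## Working session

There is one attempt and no reset: what is moved stays moved. The work goes in short steps, Python scripts to look and compute and a shell command to move; the robot and the scene stay as the last step left them, time stands still between calls to the robot, and variables do not carry over. Pictures are saved under pics/ and viewed, about 12 in all and at most 16, crops included, and the job is handed in when it is done.

```bash
ls; mkdir -p pics; python3 - <<'E'
from workcell import status,camera,bot
import cv2
print(status.get_obs(),bot.grasp_offset)
for n in ("top","side"):
    c=camera(n); cv2.imwrite(f"pics/{n}0.png",c["color"][:,:,::-1])
    print(n,{k:v for k,v in c.items() if k!="color"})
E
```

```text
pics
{'time': 0.0, 'q': array([-6.42864763e+01,  5.01035125e+00,  1.00335914e+01,  9.50990991e+01,
        3.39082857e-04,  8.99987400e+01]), 'qd': array([ 0.07962436,  0.00543203, -0.02206233, -0.05406442, -0.0552684 ,
       -0.06678328]), 'joint_efforts': array([-2.43241374e-07, -5.20386851e+01,  4.64804935e+01,  1.63038127e-02,
        4.88496983e-05,  3.87267391e-06]), 'ee_pos': array([ 0.23853027, -0.49532617,  0.23058253]), 'tcp_rot': array([-90.25736524,  89.9241403 , 115.45741816]), 'wrist_force': array([-0.22521091,  0.10708865, -0.1264577 ]), 'torque': array([-0.01682139,  0.02963096, -0.03362963]), 'opening': 0.08541973811454094} 0.0187
top {'vfov': 43.65083062374326, 'cx': 329.9004836258536, 'cy': 199.10039630062985, 'D': array([-0.15929957,  0.        ,  0.        ,  0.        ,  0.        ]), 'rvec': array([ 2.14264632, -2.12917225,  0.14215058]), 'tvec': array([-0.0027091 ,  0.59298089,  0.74903641])}
side {'vfov': 51.90592291650674, 'cx': 318.0906345419658, 'cy': 202.32600876187337, 'D': array([-0.02674464,  0.        ,  0.        ,  0.        ,  0.        ]), 'rvec': array([ 2.31511527, -0.42216346,  0.20309839]), 'tvec': array([-0.57958737,  0.1802744 ,  0.68850396])}
```

View pics/top0.png

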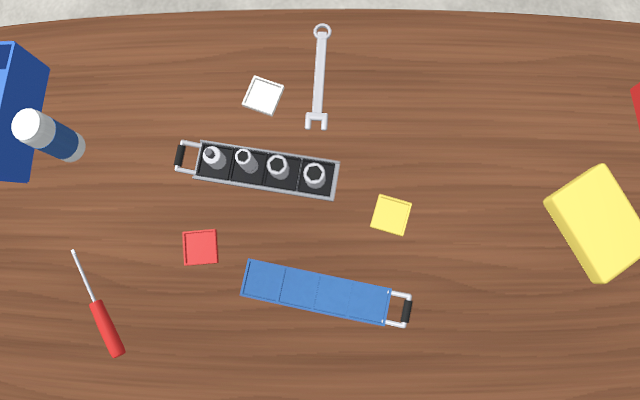

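View pics/side0.png

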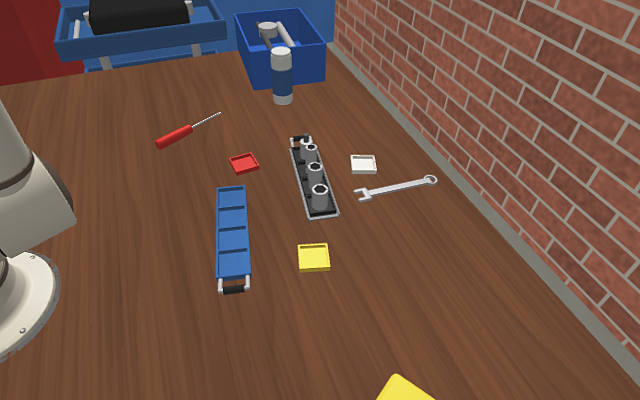

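The top view shows the grey rack with its handle at the left (184,157). Counting from that handle the sockets are bit (213,155), deep (245,157), then two more at (278,166) and (314,175). The tray's handle is at the right (405,310), which is the opposite end. Next I'll measure the poses.

```bash
cat > h.py <<'E'
import numpy as np,cv2
from workcell import status,camera,bot
from scipy.spatial.transform import Rotation as Ro
def K(c):
    f=200/np.tan(np.radians(c["vfov"]/2)); return np.array([[f,0,c["cx"]],[0,f,c["cy"]],[0,0,1.]])
def cast(c,px,z):
    u=cv2.undistortPoints(np.array(px,float).reshape(-1,1,2),K(c),c["D"]).reshape(-1,2)
    R=cv2.Rodrigues(c["rvec"])[0]; o=-R.T@np.ravel(c["tvec"])
    d=np.c_[u,np.ones(len(u))]@R
    return o+d*((z-o[2])/d[:,2])[:,None]
def proj(c,P): return cv2.projectPoints(np.array(P,float).reshape(-1,1,3),c["rvec"],np.array(c["tvec"],float),K(c),c["D"])[0].reshape(-1,2)
def tool():
    s=status.get_obs(); return s["ee_pos"],Ro.from_euler("xyz",s["tcp_rot"],degrees=True).as_matrix()
E
python3 - <<'E'
from h import *
c=camera("top"); im=c["color"]; hsv=cv2.cvtColor(im,cv2.COLOR_RGB2HSV)
def rect(mask,box,z,n):
    m=np.zeros_like(mask); x0,y0,x1,y1=box; m[y0:y1,x0:x1]=mask[y0:y1,x0:x1]
    if n=="rack": m=cv2.morphologyEx(m,cv2.MORPH_OPEN,np.ones((1,1),np.uint8))
    ct=max(cv2.findContours(m,cv2.RETR_EXTERNAL,cv2.CHAIN_APPROX_NONE)[0],key=cv2.contourArea).reshape(-1,2)
    P=cast(c,ct,z)[:,:2]*1000
    r=cv2.minAreaRect(P.astype(np.float32)); print(n,r); return r
rect(((hsv[...,0]>100)&(hsv[...,0]<118)&(hsv[...,1]>110)).astype(np.uint8),(225,240,420,345),.014,"tray")
rect((hsv[...,1]<60).astype(np.uint8),(190,135,350,210),.011,"rack")
for t in [(184,157),(405,310)]: print("handle",cast(c,[t],.02)[0]*1000)
for t,z in [((211,152),.071),((243,156),.077),((277,164),.065),((314,174),.053)]: print(cast(c,[t],z)[0]*1000)
print(tool())
cr=np.hstack([cv2.resize(im[130:210,180:350],None,fx=4.6,fy=4.6,interpolation=cv2.INTER_CUBIC)])
cv2.imwrite("pics/crop.png",cr[:,:,::-1])
E
```

```text
tray ((445.8779602050781, 24.284423828125), (239.2815399169922, 61.39455795288086), 78.73826599121094)
rack ((649.2584228515625, 118.9047622680664), (260.5660095214844, 69.955810546875), 81.04351806640625)
handle [667.5255137  249.14717389  20.        ]
handle [ 417.88138982 -120.03898521   20.        ]
[663.31544791 189.09456832  71.        ]
[655.2607065  136.30710939  77.        ]
[645.21831722  84.19354782  65.        ]
[631.80740767  26.39541859  53.        ]
(array([ 0.23855838, -0.49537191,  0.23074934]), array([[-4.42780023e-04,  4.33880469e-01, -9.00970334e-01],
       [ 9.19101349e-04, -9.00969865e-01, -4.33880695e-01],
       [-9.99999480e-01, -1.02019675e-03,  1.51333153e-07]]))
```

View pics/crop.png

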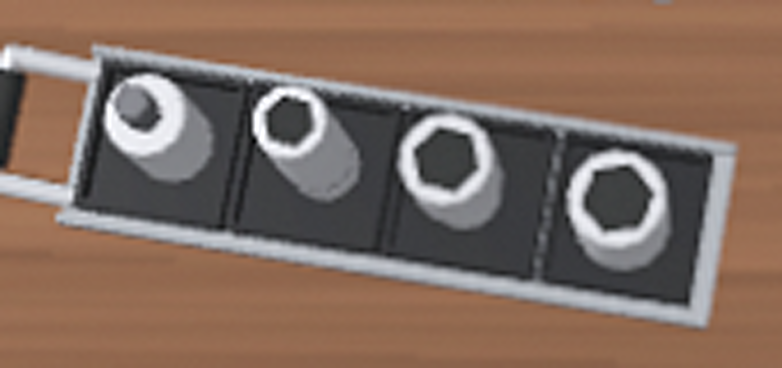

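```bash
python3 -m jog '0 -23 -39.5 -6.75;0 -46 -79 -13.5;0 -69 -118.5 -20.25;0 -92 -158 -27;0 -115 -197.5 -33.75;0 -138 -237 -40.5;0 -161 -276.5 -47.25;0 -184 -316 -54' 1 40 && python3 -m jog '0 21 -48 0;0 42 -96 0;0 64 -144 0;0 85 -191 0;0 106 -239 0;0 127 -287 0;0 148 -335 0;0 148 -335 0'
python3 - <<'E'
from h import *
c=camera("wrist"); cv2.imwrite("pics/w1.png",c["color"][:,:,::-1]); print(tool())
E
```

```text
time: 1.15
ee_pos: [0.4441, -0.1913, 0.2311]
tcp_rot: [-95.8, 90.0, 164.1]
wrist_force: [0.8, -1.2, -0.7]
opening: 0.0853
time: 2.15
ee_pos: [0.6499, 0.1135, 0.2286]
tcp_rot: [-77.0, 89.8, -177.1]
wrist_force: [0.5, -0.8, -0.8]
opening: 0.0853
(array([0.64918469, 0.11188301, 0.22953993]), array([[-2.46520889e-03,  9.84312554e-01, -1.76416321e-01],
       [-5.26670381e-04, -1.76418111e-01, -9.84315180e-01],
       [-9.99996823e-01, -2.33362928e-03,  9.53315763e-04]]))
```

View pics/w1.png

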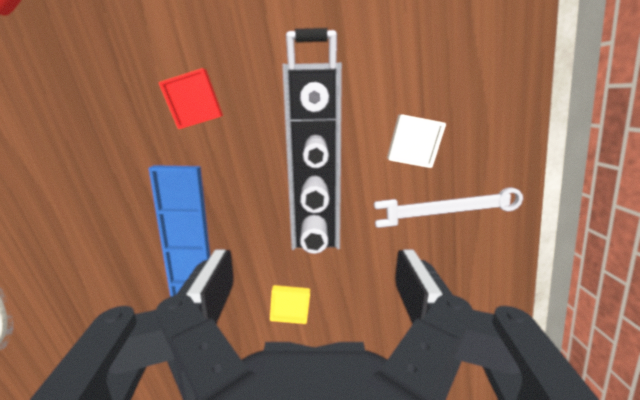

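The wrist view shows the row in line with the tool. From the handle it reads bit (315,97), deep (316,155), (314,195) and (314,238). I'll compare these with the top view.

```bash
python3 - <<'E'
from h import *
w=camera("wrist"); t=camera("top"); p,R=tool()
S=[("bit",(314.5,97),(211.3,154.3),.051),("deep",(316,155),(243,156.1),.077),("step",(314.5,196),(277.2,164.8),.065),("wide",(314.3,239.5),(314.3,173.5),.053)]
for n,a,b,z in S:
    A=cast(w,[a],z)[0];B=cast(t,[b],z)[0]; print(n,(A*1000).round(1),(B*1000).round(1),"tool shift",((B-p)@R*1000).round(1))
h=np.array([-.1957,-.9807,0]); 
for k,d in enumerate((87,29,-29,-87)): 
    P=np.array([445.9,24.3,0])+d*h; print(k,P.round(1),((P/1000-p)@R*1000).round(1))
gray=cv2.cvtColor(w["color"],cv2.COLOR_RGB2GRAY)
cr=cv2.resize(w["color"][70:260,270:360],None,fx=3.1,fy=3.1,interpolation=cv2.INTER_CUBIC); cv2.imwrite("pics/w1c.png",cr[:,:,::-1])
E
```

```text
bit [665.1 194.   51. ] [664.5 193.7  51. ] tool shift [180.1   0.8 -85.1]
deep [656.5 137.3  77. ] [655.1 136.3  77. ] tool shift [154.1   1.8 -27. ]
step [646.4  89.1  65. ] [643.9  83.8  65. ] tool shift [166.1   0.2  26.6]
wide [635.3  28.7  53. ] [632.6  25.9  53. ] tool shift [178.1  -0.6  85.6]
0 [428.9 -61.    0. ] [ 231.3 -185.5  207.5]
1 [440.2  -4.1   0. ] [ 231.3 -184.5  149.6]
2 [451.6  52.7   0. ] [ 231.2 -183.5   91.6]
3 [462.9 109.6   0. ] [ 231.2 -182.5   33.6]
```

View pics/w1c.png

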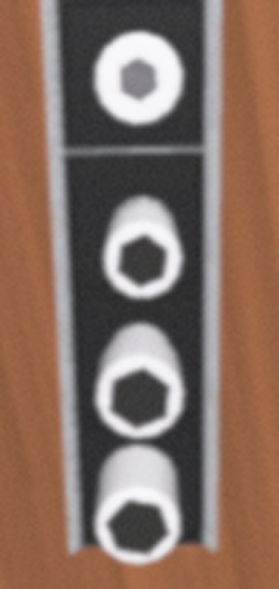

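```bash
python3 - <<'E'
from h import *
w=camera("wrist"); t=camera("top"); s=camera("side")
for n,a,b in [("bitbody",(270+139/3.1,70+78/3.1),(211.3,154.3)),("deep",(270+143/3.1,70+260/3.1),(243,156.1)),("3",(270+140/3.1,70+395/3.1),(277.2,164.8)),("4",(270+138/3.1,70+521/3.1),(314.3,173.5))]:
    for z in (.045,.053,.059,.065,.071,.077):
        A=cast(w,[a],z)[0]*1000;B=cast(t,[b],z)[0]*1000; print(n,z,A[:2].round(1),B[:2].round(1),np.linalg.norm(A-B).round(1))
cv2.imwrite("pics/s1c.png",cv2.resize(s["color"][125:225,270:350],None,fx=6,fy=6,interpolation=cv2.INTER_CUBIC)[:,:,::-1])
E
```

```text
bitbody 0.045 [665.8 194.1] [665.9 195.3] 1.3
bitbody 0.053 [665.7 194. ] [664.  193.2] 1.9
bitbody 0.059 [665.7 193.9] [662.5 191.6] 4.0
bitbody 0.065 [665.7 193.9] [661. 190.] 6.0
bitbody 0.071 [665.6 193.8] [659.6 188.4] 8.1
bitbody 0.077 [665.6 193.8] [658.1 186.8] 10.2
deep 0.045 [655.8 130.5] [662.8 142.6] 14.0
deep 0.053 [656. 132.] [660.9 141.1] 10.3
deep 0.059 [656.2 133.1] [659.4 139.9] 7.5
deep 0.065 [656.3 134.2] [658.  138.7] 4.8
deep 0.071 [656.5 135.3] [656.5 137.5] 2.2
deep 0.077 [656.6 136.4] [655.1 136.3] 1.5
3 0.045 [645.3  78.1] [648.4  86.4] 8.8
3 0.053 [645.7  80.9] [646.6  85.4] 4.6
3 0.059 [646.1  83. ] [645.3  84.6] 1.8
3 0.065 [646.4  85. ] [643.9  83.8] 2.8
3 0.071 [646.8  87.1] [642.6  83.1] 5.8
3 0.077 [647.1  89.1] [641.3  82.3] 9.0
4 0.045 [634.7  24.1] [634.2  26.3] 2.3
4 0.053 [635.4  28.1] [632.6  25.9] 3.6
4 0.059 [636.   31.2] [631.4  25.6] 7.2
4 0.065 [636.5  34.3] [630.2  25.3] 10.9
4 0.071 [637.   37.3] [629.  25.] 14.7
4 0.077 [637.6  40.4] [627.7  24.7] 18.5
```

View pics/s1c.png

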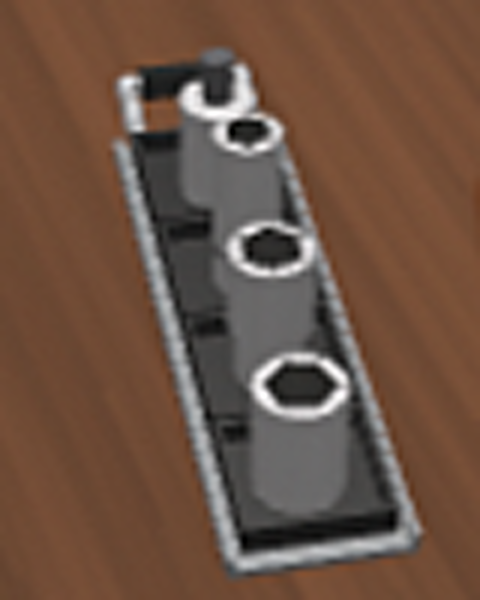

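The side view confirms the third socket is the stepped one and the fourth is the straight wide one. The triangulated tops match the given heights. I'll take the bit socket first.

```bash
python3 -m jog '0 1.5 -42 0;0 1.5 -85 0;50 1.5 -85 0;100 1.5 -85 0;145 1.5 -85 0;180 1.5 -85 0;200 1.5 -85 0;207 1.5 -85 0' 1 50 && python3 -m jog '0 0 0 0;0 0 0 0;0 0 0 0;0 0 0 0;0 0 0 0;0 0 0 0;0 0 0 0;0 0 0 0' 0 50
python3 - <<'E'
from h import *
c=camera("wrist"); cv2.imwrite("pics/w2.png",c["color"][:,:,::-1]); print(tool(),status.get_obs()["wrist_force"])
E
```

```text
time: 3.45
ee_pos: [0.6654, 0.1933, 0.024]
tcp_rot: [-61.4, 90.0, -161.7]
wrist_force: [0.5, 0.7, 0.3]
opening: 0.0855
time: 4.45
ee_pos: [0.6662, 0.1942, 0.0256]
tcp_rot: [119.3, 89.9, 19.0]
wrist_force: [-0.3, -0.4, 6.7]
opening: 0.0274
(array([0.66614902, 0.19415425, 0.0255728 ]), array([[ 1.74740150e-03,  9.83945913e-01, -1.78458363e-01],
       [ 5.70088227e-04, -1.78459586e-01, -9.83947077e-01],
       [-9.99998311e-01,  1.61761358e-03, -8.72776529e-04]])) [-1.56021805 -0.56940363  5.78164448]
```

View pics/w2.png

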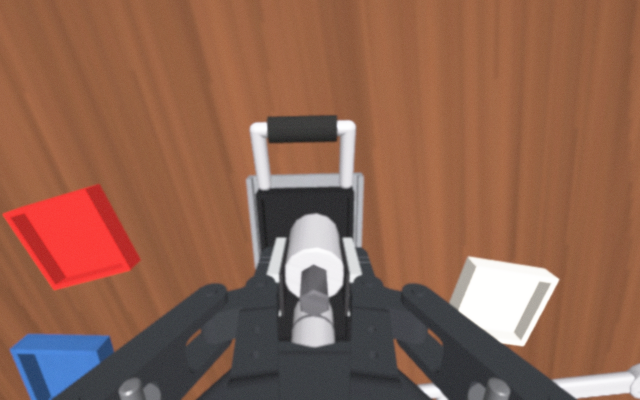

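The opening is a bit under 30 mm, with the pads around the socket body. I'll lift and check.

```bash
python3 -m jog '-4 0 0 0;-12 0 0 0;-30 0 0 0;-55 0 0 0;-80 0 0 0;-105 0 0 0;-120 0 0 0;-120 0 0 0'
python3 - <<'E'
from h import *
c=camera("wrist"); cv2.imwrite("pics/w3.png",c["color"][:,:,::-1]); p,R=tool();print(p,status.get_obs()["wrist_force"])
h=np.array([-.1957,-.9807,0])
for k,d in enumerate((87,29,-29,-87)):
    P=np.array([445.9,24.3,0])+d*h; print(k,((P/1000-p)@R*1000).round(1))
E
```

```text
time: 5.5
ee_pos: [0.6662, 0.1941, 0.146]
tcp_rot: [116.1, 89.9, 15.8]
wrist_force: [-0.2, 0.7, -1.9]
opening: 0.0271
[0.66576481 0.19397168 0.14446375] [ 0.56590874  0.31050902 -1.45843335]
0 [ 144.3 -187.6  293.2]
1 [ 144.3 -186.6  235.2]
2 [ 144.3 -185.6  177.2]
3 [ 144.3 -184.6  119.3]
```

View pics/w3.png

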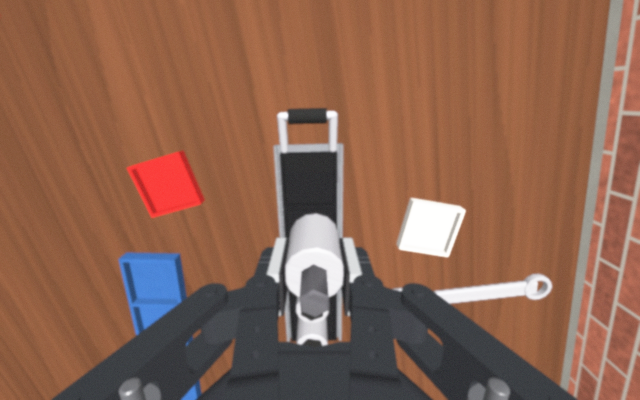

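The bit socket is held upright. I'll carry it to the compartment nearest the tray's handle.

```bash
python3 -m jog '0 -15 24 0;0 -43 67 0;0 -75 117 0;0 -107 167 0;0 -139 217 0;0 -166 260 0;0 -182 285 0;0 -188 293 0' && python3 -m jog '5 0 0 0;25 0 0 0;55 0 0 0;82 0 0 0;102 0 0 0;114 0 0 0;119 0 0 0;121 0 0 0'
python3 - <<'E'
from h import *
c=camera("wrist"); cv2.imwrite("pics/w4.png",c["color"][:,:,::-1]); p,R=tool();print(p,status.get_obs()["wrist_force"])
E
```

```text
time: 6.55
ee_pos: [0.427, -0.0617, 0.1435]
tcp_rot: [-86.1, 89.9, 173.5]
wrist_force: [1.5, -0.1, -1.1]
opening: 0.0276
time: 7.55
ee_pos: [0.4286, -0.0606, 0.0234]
tcp_rot: [99.7, 90.0, -0.6]
wrist_force: [0.3, -0.4, -0.6]
opening: 0.0274
[ 0.42862171 -0.06068775  0.02341178] [-0.1866464   0.62207027 -1.33310242]
```

View pics/w4.png

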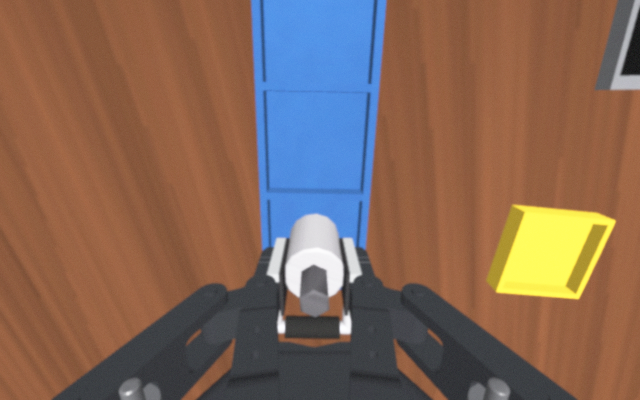

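```bash
python3 -m jog '0.5 0 0 0;0.5 0 0 0;0.5 0 0 0;0.5 0 0 0;0.5 0 0 0;0.5 0 0 0;0.5 0 0 0;0.5 0 0 0' 1 && python3 -m jog '-15 0 0 0;-40 0 0 0;-75 0 0 0;-110 0 0 0;-140 0 0 0;-150 0 0 0;-150 0 0 0;-150 0 0 0'
python3 - <<'E'
from h import *
c=camera("wrist"); cv2.imwrite("pics/w5.png",c["color"][:,:,::-1]); p,R=tool();print(p,status.get_obs()["wrist_force"])
for n,P in [("deep",(656,136.5,0)),("step",(645,84.5,0)),("wide",(634,27,0))]: print(n,((np.array(P)/1000-p)@R*1000).round(1))
E
```

```text
time: 8.6
ee_pos: [0.4283, -0.0608, 0.0228]
tcp_rot: [-114.5, 90.0, 145.2]
wrist_force: [0.8, -0.1, -0.6]
opening: 0.0854
time: 9.6
ee_pos: [0.4278, -0.0607, 0.1716]
tcp_rot: [-87.4, 89.9, 172.3]
wrist_force: [-0.0, -0.7, 0.5]
opening: 0.0854
[ 0.427784   -0.06076313  0.17160254] [-0.72234495 -0.51445799 -1.08930883]
deep [ 171.2  189.6 -234.9]
step [ 171.2  188.1 -181.7]
wide [ 171.2  187.5 -123.2]
```

View pics/w5.png

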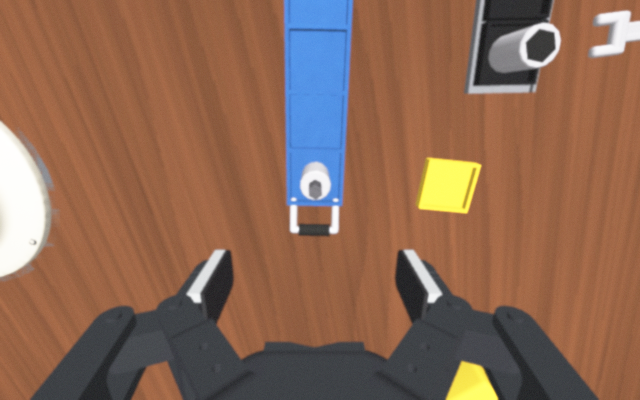

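The bit socket stands upright in the compartment nearest the handle. Next is the deep socket.

```bash
python3 -m jog '0 15 -19 0;0 45 -56 0;0 80 -99 0;0 115 -143 0;0 148 -183 0;0 173 -215 0;0 186 -231 0;0 189.5 -235 0' && python3 -m jog '10 0 0 0;40 0 0 0;75 0 0 0;105 0 0 0;125 0 0 0;136 0 0 0;140 0 0 0;141 0 0 0' && python3 -m jog '0 0 0 0;0 0 0 0;0 0 0 0;0 0 0 0;0 0 0 0;0 0 0 0;0 0 0 0;0 0 0 0' 0 50 && python3 -m jog '-4 0 0 0;-12 0 0 0;-30 0 0 0;-55 0 0 0;-80 0 0 0;-105 0 0 0;-120 0 0 0;-120 0 0 0'
python3 - <<'E'
from h import *
c=camera("wrist"); cv2.imwrite("pics/w6.png",c["color"][:,:,::-1]); p,R=tool();print(p,status.get_obs()["wrist_force"])
P=np.array([440.2,-4.1,0]); print(((P/1000-p)@R*1000).round(1))
E
```

```text
time: 10.65
ee_pos: [0.6568, 0.1373, 0.1708]
tcp_rot: [-67.8, 89.8, -168.0]
wrist_force: [0.1, -0.5, -0.5]
opening: 0.0853
time: 11.65
ee_pos: [0.6571, 0.1366, 0.0325]
tcp_rot: [112.3, 89.9, 12.0]
wrist_force: [0.8, 0.4, 0.4]
opening: 0.0853
time: 12.65
ee_pos: [0.6567, 0.1366, 0.0321]
tcp_rot: [136.9, 90.0, 36.6]
wrist_force: [-2.4, 0.4, 5.1]
opening: 0.0243
time: 13.65
ee_pos: [0.6573, 0.1367, 0.1534]
tcp_rot: [111.4, 89.9, 11.2]
wrist_force: [0.5, -0.8, -2.1]
opening: 0.0237
[0.65691278 0.13657329 0.15195089] [-0.47189924  0.2642654  -2.08472577]
[ 151.8 -188.2  177.1]
```

View pics/w6.png

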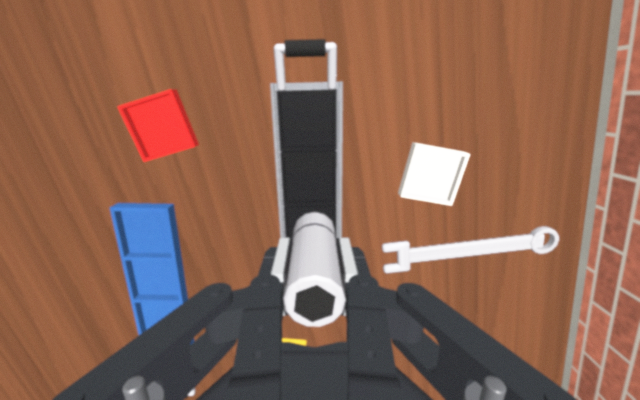

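The deep socket is held upright. I'll place it in compartment 2.

```bash
python3 -m jog '0 -15 14 0;0 -43 40 0;0 -76 72 0;0 -110 104 0;0 -142 134 0;0 -168 158 0;0 -183 172 0;0 -188 177 0' && python3 -m jog '5 0 0 0;25 0 0 0;55 0 0 0;82 0 0 0;102 0 0 0;114 0 0 0;119 0 0 0;121.5 0 0 0' && python3 -m jog '0.5 0 0 0;0.5 0 0 0;0.5 0 0 0;0.5 0 0 0;0.5 0 0 0;0.5 0 0 0;0.5 0 0 0;0.5 0 0 0' 1 && python3 -m jog '-15 0 0 0;-40 0 0 0;-75 0 0 0;-110 0 0 0;-134 0 0 0;-140 0 0 0;-140 0 0 0;-140 0 0 0'
python3 - <<'E'
from h import *
c=camera("wrist"); cv2.imwrite("pics/w7.png",c["color"][:,:,::-1]); p,R=tool();print(p,status.get_obs()["wrist_force"])
for n,P in [("step",(645,84.5,0)),("wide",(634,27,0))]: print(n,((np.array(P)/1000-p)@R*1000).round(1))
E
```

```text
time: 14.7
ee_pos: [0.4391, -0.0044, 0.1511]
tcp_rot: [-83.0, 90.0, 176.7]
wrist_force: [0.9, -0.3, -1.9]
opening: 0.0238
time: 15.7
ee_pos: [0.4405, -0.0039, 0.0304]
tcp_rot: [101.3, 90.0, 1.0]
wrist_force: [0.1, 1.1, -2.4]
opening: 0.0242
time: 16.7
ee_pos: [0.4401, -0.004, 0.0298]
tcp_rot: [-95.1, 90.0, 164.6]
wrist_force: [0.1, 0.6, 0.2]
opening: 0.0855
time: 17.7
ee_pos: [0.4397, -0.004, 0.1688]
tcp_rot: [-80.1, 89.9, 179.6]
wrist_force: [-0.6, 0.1, -0.6]
opening: 0.0851
[ 0.43966363 -0.00399314  0.16878205] [0.68307268 0.13290442 0.77345043]
step [ 168.5  186.5 -123.8]
wide [168.5 186.  -65.2]
```

View pics/w7.png

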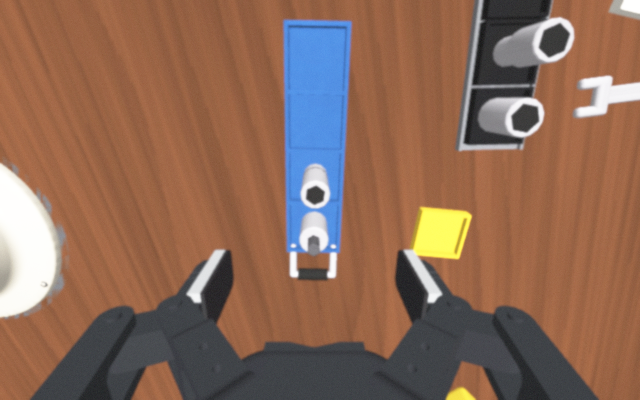

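Bit and deep are upright in compartments 1 and 2. Next is the stepped socket, gripped on its head.

```bash
python3 -m jog '0 15 -10 0;0 44 -29 0;0 79 -52 0;0 113 -75 0;0 146 -97 0;0 170 -113 0;0 183 -122 0;0 186.5 -124 0' && python3 -m jog '10 0 0 0;40 0 0 0;75 0 0 0;100 0 0 0;120 0 0 0;130 0 0 0;134 0 0 0;135 0 0 0' && python3 -m jog '0 0 0 0;0 0 0 0;0 0 0 0;0 0 0 0;0 0 0 0;0 0 0 0;0 0 0 0;0 0 0 0' 0 50 && python3 -m jog '-4 0 0 0;-12 0 0 0;-30 0 0 0;-55 0 0 0;-80 0 0 0;-105 0 0 0;-120 0 0 0;-120 0 0 0'
python3 - <<'E'
from h import *
c=camera("wrist"); cv2.imwrite("pics/w8.png",c["color"][:,:,::-1]); p,R=tool();print(p,status.get_obs()["wrist_force"])
P=np.array([451.6,52.7,0]); print(((P/1000-p)@R*1000).round(1))
E
```

```text
time: 18.75
ee_pos: [0.6459, 0.085, 0.1682]
tcp_rot: [-72.4, 89.9, -172.7]
wrist_force: [-0.1, -0.4, -0.2]
opening: 0.0851
time: 19.75
ee_pos: [0.6461, 0.0847, 0.0354]
tcp_rot: [107.1, 89.9, 6.8]
wrist_force: [-0.5, -0.3, 0.7]
opening: 0.0853
time: 20.75
ee_pos: [0.646, 0.0847, 0.0352]
tcp_rot: [105.3, 90.0, 5.1]
wrist_force: [-0.5, 1.0, 5.1]
opening: 0.0309
time: 21.75
ee_pos: [0.6464, 0.0848, 0.1563]
tcp_rot: [107.9, 89.9, 7.6]
wrist_force: [-1.0, 0.3, -1.8]
opening: 0.0305
[0.64592839 0.08470781 0.15491711] [ 0.05637876  0.03811771 -2.80265672]
[ 154.8 -185.6   66.2]
```

View pics/w8.png

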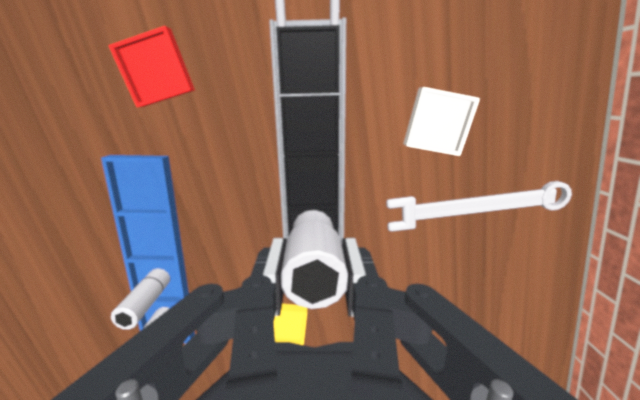

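```bash
python3 -m jog '0 -14 5 0;0 -42 15 0;0 -75 27 0;0 -109 39 0;0 -141 50 0;0 -166 59 0;0 -181 64 0;0 -185.5 66 0' && python3 -m jog '5 0 0 0;25 0 0 0;55 0 0 0;82 0 0 0;102 0 0 0;114 0 0 0;119 0 0 0;121.5 0 0 0' && python3 -m jog '0.5 0 0 0;0.5 0 0 0;0.5 0 0 0;0.5 0 0 0;0.5 0 0 0;0.5 0 0 0;0.5 0 0 0;0.5 0 0 0' 1 && python3 -m jog '-15 0 0 0;-40 0 0 0;-75 0 0 0;-110 0 0 0;-130 0 0 0;-136 0 0 0;-136 0 0 0;-136 0 0 0'
python3 - <<'E'
from h import *
c=camera("wrist"); cv2.imwrite("pics/w9.png",c["color"][:,:,::-1]); p,R=tool();print(p,status.get_obs()["wrist_force"])
for n,P in [("wide",(634,27,0))]: print(n,((np.array(P)/1000-p)@R*1000).round(1))
E
```

```text
time: 22.8
ee_pos: [0.4505, 0.0528, 0.1541]
tcp_rot: [-72.1, 89.9, -172.4]
wrist_force: [0.3, -0.1, -0.2]
opening: 0.0304
time: 23.8
ee_pos: [0.4518, 0.0529, 0.0334]
tcp_rot: [107.2, 90.0, 7.0]
wrist_force: [0.0, 1.1, -0.9]
opening: 0.0306
time: 24.8
ee_pos: [0.4515, 0.0529, 0.0328]
tcp_rot: [-73.7, 90.0, -174.0]
wrist_force: [-0.7, -0.8, 0.3]
opening: 0.0855
time: 25.8
ee_pos: [0.4511, 0.0528, 0.1679]
tcp_rot: [-72.1, 89.9, -172.4]
wrist_force: [0.1, 0.5, -0.1]
opening: 0.0856
[0.45107075 0.05283052 0.16787455] [ 0.63266149 -0.50107702 -0.12132725]
wide [167.6 184.8  -7.3]
```

View pics/w9.png

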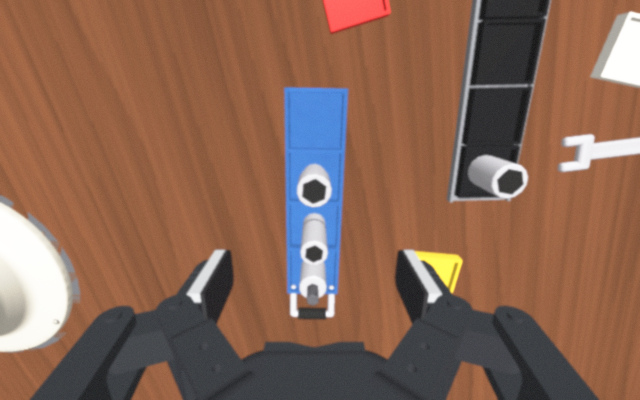

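The stepped socket stands in compartment 3. The wide one is last.

```bash
python3 -m jog '0 15 -1 0;0 44 -2 0;0 79 -3 0;0 113 -4 0;0 146 -6 0;0 170 -7 0;0 182 -7 0;0 185 -7 0' && python3 -m jog '10 0 0 0;40 0 0 0;75 0 0 0;105 0 0 0;127 0 0 0;138 0 0 0;142 0 0 0;143 0 0 0' && python3 -m jog '0 0 0 0;0 0 0 0;0 0 0 0;0 0 0 0;0 0 0 0;0 0 0 0;0 0 0 0;0 0 0 0' 0 50 && python3 -m jog '-4 0 0 0;-12 0 0 0;-30 0 0 0;-55 0 0 0;-80 0 0 0;-105 0 0 0;-120 0 0 0;-120 0 0 0'
python3 - <<'E'
from h import *
c=camera("wrist"); cv2.imwrite("pics/w10.png",c["color"][:,:,::-1]); p,R=tool();print(p,status.get_obs()["wrist_force"])
P=np.array([462.9,109.6,0]); print(((P/1000-p)@R*1000).round(1))
E
```

```text
time: 26.85
ee_pos: [0.6351, 0.0265, 0.168]
tcp_rot: [-76.0, 89.9, -176.3]
wrist_force: [0.3, -0.7, -0.5]
opening: 0.0854
time: 27.85
ee_pos: [0.635, 0.0268, 0.0265]
tcp_rot: [103.1, 89.9, 2.9]
wrist_force: [-0.6, -0.1, 0.6]
opening: 0.0855
time: 28.85
ee_pos: [0.635, 0.0268, 0.0263]
tcp_rot: [105.4, 90.0, 5.2]
wrist_force: [-0.7, 0.1, 5.0]
opening: 0.0318
time: 29.85
ee_pos: [0.6354, 0.0268, 0.1473]
tcp_rot: [102.3, 89.9, 2.1]
wrist_force: [0.1, 0.4, -2.5]
opening: 0.0317
[0.63489971 0.02674741 0.14592078] [-0.11229055  0.35724115 -2.42119937]
[ 145.8 -184.1  -50.8]
```

View pics/w10.png

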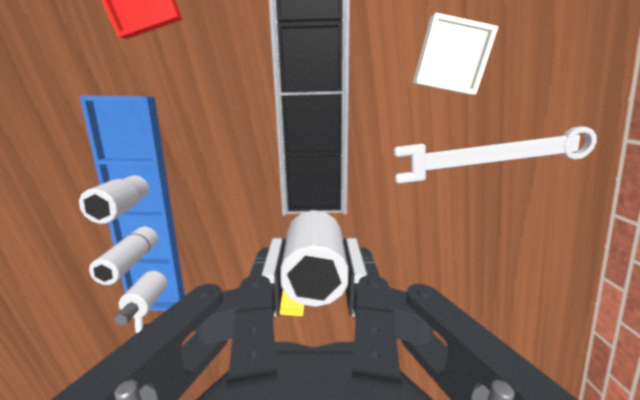

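```bash
python3 -m jog '0 -14 -4 0;0 -42 -12 0;0 -75 -21 0;0 -108 -30 0;0 -140 -39 0;0 -165 -46 0;0 -180 -50 0;0 -184 -51 0' && python3 -m jog '5 0 0 0;25 0 0 0;55 0 0 0;82 0 0 0;102 0 0 0;114 0 0 0;119 0 0 0;121.5 0 0 0' && python3 -m jog '0.5 0 0 0;0.5 0 0 0;0.5 0 0 0;0.5 0 0 0;0.5 0 0 0;0.5 0 0 0;0.5 0 0 0;0.5 0 0 0' 1 && python3 -m jog '-15 0 0 0;-40 0 0 0;-75 0 0 0;-110 0 0 0;-145 0 0 0;-160 0 -25 0;-160 0 -70 0;-160 0 -100 0'
python3 - <<'E'
from h import *
a=camera("top")["color"];b=camera("side")["color"]
f=lambda i:cv2.resize(i,None,fx=3,fy=3,interpolation=cv2.INTER_CUBIC)
x=f(a[200:340,220:420]); y=f(b[140:300,190:260]); h=max(len(x),len(y))
P=lambda i:cv2.copyMakeBorder(i,0,h-len(i),0,0,cv2.BORDER_CONSTANT)
o=np.hstack([P(x)[:,:580],P(y)]); print(o.shape)
cv2.imwrite("pics/end.png",o[:,:,::-1])
E
```

```text
time: 30.9
ee_pos: [0.4623, 0.11, 0.1454]
tcp_rot: [-53.9, 90.0, -154.1]
wrist_force: [-0.3, -0.0, -2.3]
opening: 0.0318
time: 31.9
ee_pos: [0.4632, 0.1097, 0.0245]
tcp_rot: [108.7, 90.0, 8.4]
wrist_force: [-1.0, -0.5, -1.0]
opening: 0.0319
time: 32.9
ee_pos: [0.4628, 0.1098, 0.0238]
tcp_rot: [-42.6, 90.0, -142.9]
wrist_force: [1.0, -0.8, -0.1]
opening: 0.0854
time: 33.9
ee_pos: [0.481, 0.2097, 0.1852]
tcp_rot: [127.5, 89.9, 27.2]
wrist_force: [-0.9, 0.6, -0.2]
opening: 0.0854
(480, 790, 3)
```

View pics/end.png

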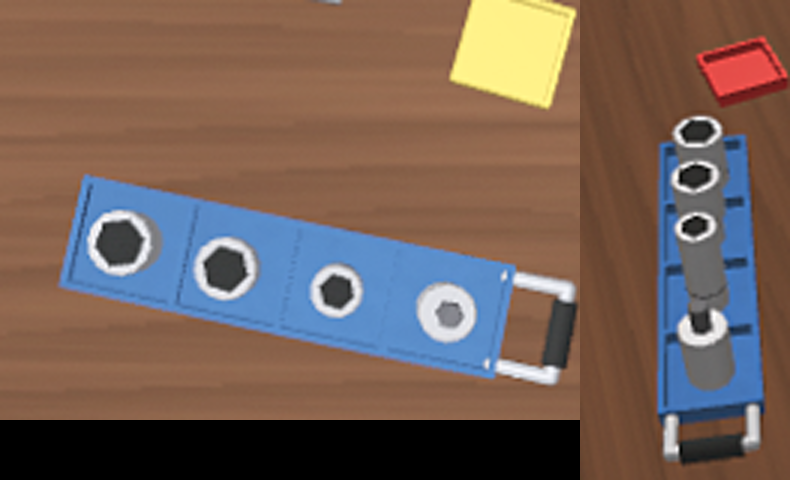

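From the tray's handle the order is bit, deep, stepped, wide. All four stand upright, one per compartment, and the gripper is clear of them.

```bash
python3 -c "
from workcell import bot; print(bot.job_done())"
```

```text
the job is handed in; nothing more can be done
None
```

All four sockets are in the blue tray, in the rack's order counting from the tray's own handle: bit, deep, stepped, wide. I moved them one at a time, gripping across the row, and handed the job in at about 34 s on the robot's clock.

- **Final check:** the last top and side pictures show one socket upright in each compartment, with the gripper open, raised and off to the side. None of the wrist pictures showed a socket tipping.
- **Forces:** the highest wrist force I read was about 7 N, while closing on a socket. I only read it at the end of each move, so brief peaks in between would not show.
- **Small disagreements:** the measured opening on each socket was 1.5–2.5 mm less than its diameter, but every grip held. The top and wrist views of the sockets agreed to within about 4 mm.

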